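Load the bead curing lamp

TASK

Take the pink bead out of its pocket and stand it upright on its flat end in the yellow cup of the black curing tray. Then slide the tray along the tabletop, without lifting it, past the two glass jars and under the hood of the white curing lamp until it is fully home against the back of the lamp, with the bead still standing in its cup. Do not disturb the jars, the thread spool, the blue dropper bottle or the other beads.

Things in the scene. Friction and masses are not known exactly. Their poses are not given: they have to be found in the camera images.
- bead_pink: a bright pink barrel bead, an upright drum 18 mm in diameter and 18 mm tall with flat ends and a small dark thread hole; origin at the centre of its underside, z up its axis. It stands in one of the four pockets.
- bead_white: a white barrel bead, an upright drum 18 mm in diameter and 18 mm tall with flat ends and a small dark thread hole; origin at the centre of its underside, z up its axis. It stands in one of the four pockets. Leave it in its pocket.
- bead_brown: a brown barrel bead, an upright drum 18 mm in diameter and 18 mm tall with flat ends and a small dark thread hole; origin at the centre of its underside, z up its axis. It stands in one of the four pockets. Leave it in its pocket.
- bead_blue: a blue barrel bead, an upright drum 18 mm in diameter and 18 mm tall with flat ends and a small dark thread hole; origin at the centre of its underside, z up its axis. It stands in one of the four pockets. Leave it in its pocket.
- pockets: a fixed grey square pocket tray, 96 x 96 mm and 8 mm tall, with 2 x 2 open pockets of 40 mm side whose centres lie 24 mm either way of its middle along x and y; pocket floor at 3 mm height. Origin at the centre of its underside.
- tray: black curing tray, loose, 0.25 kg. Pan 100 mm long (x), 84 mm wide (y), floor 4 mm, rim 8 mm high; origin at the centre of the pan's underside; +x end enters the lamp first. In its middle a square yellow cup, 34 mm outside, 28 inside, rim 10 mm high. Behind, a tongue (6 mm thick, to x = -111 mm) carries an upright yellow grip at x = -95 mm, 26 mm long (x), 14 thick (y), top 64 mm high.
- cup (a point): centre of the cup's inner floor, 5 mm above the table, in the middle of the tray; axes as the tray's.
- grip (a point): a point in the middle of the tray's upright grip, at 50 mm height, 95 mm behind the pan's middle; axes as the tray's. Pinch the grip across its 14 mm thickness (the tray's y).
- lamp: fixed white curing lamp: a low hood 122 mm deep (x), 126 wide (y), 74 tall; origin at the centre of its underside. Open mouth at x = -61 mm, facing -x; the tunnel is 94 mm wide (y), 42 high and ends at a back wall at x = +50 mm. A tray fully home has its origin at the lamp's origin (to 1 or 2 mm), its +x along the lamp's +x.
- jar_a: a closed amber glass jar with a metal cap, 48 mm in diameter, 60 mm tall, standing near the lamp's mouth beside the way in; origin at the centre of its underside. A bystander: leave it alone.
- jar_b: a closed green glass jar with a metal cap, 48 mm in diameter, 60 mm tall, standing near the lamp's mouth beside the way in; origin at the centre of its underside. A bystander: leave it alone.
- spool: a red thread spool standing on end, 48 mm in diameter, 28 mm tall; origin at the centre of its underside. A bystander: leave it alone.
- dropper: a small blue bottle with a white cap, 36 mm in diameter, 60 mm tall, standing beyond the pocket tray; origin at the centre of its underside. A bystander: leave it alone.
Not all that is in view belongs to the job. Several things have the shape of the bead_pink; the one meant has the colours described above. There is more than one size of the tray; the one meant has the size given above.

How it is judged:
On the way, in this order (a step that is already met when the one before it is completed fails the run):
1. the pink bead stands in the cup, let go, while the tray is still outside the lamp (horizontal distance between bead_pink and cup below 0.01 m and z of bead_pink in the frame of tray below 0.01 m and angle between bead_pink's own z axis and vertical below 0.2 rad and contact force between the fingers and bead_pink below 0.05 N and x of tray in the frame of lamp below -0.12 m), for 0.2 s.
2. the tray is fully home under the hood with the bead standing in its cup (x of tray in the frame of lamp above -0.008 m and y of tray in the frame of lamp between -0.012 and 0.012 m and horizontal distance between bead_pink and cup below 0.01 m and z of bead_pink in the frame of tray below 0.01 m and angle between bead_pink's own z axis and vertical below 0.2 rad), for 0.2 s.
At the end, for the whole second after the job is handed in: Tray flat under the hood, at most 8 mm short of fully home and within 12 mm sideways; pink bead upright (0.2 rad) in the cup within 10 mm of its centre; tray and bead at rest; jars, spool, bottle and other beads upright and within 15 mm of where they started (all of step 2 and height (world z) of tray below 0.004 m and angle between tray's own z axis and vertical below 0.05 rad and linear speed of each of tray, bead_pink below 0.02 m/s and distance of each of jar_a, jar_b, spool, dropper, bead_white, bead_brown, bead_blue from where it was at the start of the episode below 0.015 m and angle between each of jar_a, jar_b, spool, dropper, bead_white, bead_brown, bead_blue's own z axis and vertical below 0.2 rad); the robot touches nothing.
It fails at once if the tray is lifted more than 20 mm off the table or tipped by more than 0.3 rad (height (world z) of tray above 0.02 m or angle between tray's own z axis and vertical above 0.3 rad).
It fails at once if a jar, the spool or the dropper bottle is moved more than 15 mm or tipped (distance of any of jar_a, jar_b, spool, dropper from where it was at the start of the episode above 0.015 m or angle between any of jar_a, jar_b, spool, dropper's own z axis and vertical above 0.35 rad).
It fails at once if another bead is moved more than 15 mm (distance of any of bead_white, bead_brown, bead_blue from where it was at the start of the episode above 0.015 m).
It also fails if it takes over 64 s, if anything falls off the work surface, if the arm or the gripper's body presses on something with over 40 N, if the wrist force passes 120 N, or if a joint passes its speed limit or range.

ROBOT

A 6-joint arm with a two-finger parallel gripper is mounted at the origin on the work surface. World frame = base frame: x ahead of the robot, y to its left, z up, the work surface at z = 0. Lengths are in m, angles in rad, forces in N, time in s.
With the tool pointing down it reaches from about 0.375 to 0.9 m from the base axis. Payload 3.1 kg.
Tool frame: the origin (TCP) lies midway between the tips of the shut fingers; the grasp point (between the pads) lies 19 mm behind it; z points along the fingers, y is the line along which they close (so a half turn about z gives the same grasp; the last joint's range is limited). The gripper opens to 87 mm and grips with 3 to 60 N. Pads are 19 mm wide; open, the fingers measure 117 mm over their backs; the gripper's body (75 mm by 190 mm) begins 51 mm behind the grasp point.
Start: joints at [-0.178, 0.527, 1.433, -0, 1.181, -0.178], TCP at [0.625, 0, 0.223] pointing down, gripper open.
Joint ranges: [-3.08, 3.08], [-0.75, 2.2], [0.22, 2.44], [-1.43, 4.57], [0, 2.65], [-2.85, 2.85]. Speed limits (rad/s): [2.79, 2.79, 3.14, 3.14, 3.14, 3.14].

INTERFACE

Orientations are given as a unit quaternion [x, y, z, w].
In Python, from rig import robot gives the robot as it stands. The module is installed in compiled form; this text tells all that it offers.
- The arm moves only by the tool play_rows, never from a script. Its arguments are lists of equal length, an entry for each row: "gripper": the closure, from -1 (fully open) to 1 (shut); "delta_pos": the shift along the tool's x, y, z in cm, a list of three; "turn": the turn, a rotation vector about the tool's x, y, z in rad, a list of three. A call has 1 to 12 rows; each row is the pose to reach, as a shift and turn from the pose commanded when the call began, along the tool's axes at that moment; what a row does not reach only later rows make up. A row lasts 1/8 s, in which the tool goes at most 62.5 mm and 10.7 degrees, less where a joint would pass 70% of its speed; a pose out of reach is approached as far as the arm can. A call with a gripper value outside its range is refused whole. The fingers move at their own pace and stop on an object; "squeeze" is the grip in N (left out, the last holds). Time passes only in rows, so rows that repeat a pose let the fingers close. It gives the time, the measured TCP pose, the force, the opening and the grip force at its end, in the units of the state.
- robot.get_obs(): the state, without advancing time (a new reading comes with each control period).
- robot.camera(name): name is "scene" or "side" or "wrist"; returns a dict with "color" (480x640x3 uint8, red, green, blue), "vfov" (degrees; the focal length in pixels is half the picture's height over the tangent of half this angle, whatever the lens; pixels are square), "cx", "cy" (the principal point, pixels), "R" (3x3) and "t" (3): a world point X has camera coordinates R X + t. Camera axes: x right, y down, z forward; pixel columns grow to the right and rows downward; lengths in m; the calibration is good to about 2 mm. A picture is of the moment at which its call begins. There is no depth.
- robot.hand_in(): hands the job in; it is judged then, once.
The state is a dict: "time": time; "q": joint angles; "joint_velocities": joint speeds; "joint_torque": joint torques, N m; "position": TCP position; "tool_rot": TCP orientation; "ft_force": force on the tool from outside, world axes, zero at the start; "moment": the same for the moment, N m; "grip_width": finger opening in m; "grip_force": force on a finger pad.
Only numpy, scipy, OpenCV 4.12 (cv2) and the standard library are available. Lean on these libraries where they do the work, as an engineer would, in place of code of your own. Each camera call takes 0.05 s, during which the arm holds its last target. There are 200 camera calls.

## Working session

There is one attempt and no reset: what is moved stays moved. The work goes in short steps, Python scripts to look and compute and a tool call to move; the robot and the scene stay as the last step left them, time stands still between calls to the robot, and variables do not carry over. Pictures are saved under pics/ and viewed, at most 10 in all, crops included, and the job is handed in when it is done.

Besides the shell and the picture viewer there is one more tool, called after "Call:" as a command line: name --argument value ..., lists and objects as JSON in quotes. play_rows: Moves the arm, as the interface text tells. Its arguments: {"type":"object","properties":{"gripper":{"type":"array","items":{"type":"number"}},"delta_pos":{"type":"array","items":{"type":"array","items":{"type":"number"}}},"turn":{"type":"array","items":{"type":"array","items":{"type":"number"}}},"squeeze":{"type":"number"}},"required":["gripper","delta_pos","turn"]}

```bash
mkdir -p pics; cat > h.py <<'E'
import numpy as np, cv2
from rig import robot
def cam(n,save=None):
    c=robot.camera(n); c['R']=np.array(c['R']);c['t']=np.array(c['t'])
    c['f']=c['color'].shape[0]/2/np.tan(np.radians(c['vfov'])/2)
    if save: cv2.imwrite(f'pics/{save}.png',c['color'][:,:,::-1])
    return c
def plane(c,u,v,z):
    d=c['R'].T@np.array([(u-c['cx'])/c['f'],(v-c['cy'])/c['f'],1.]);o=-c['R'].T@c['t']
    return o+d*(z-o[2])/d[2]
def proj(c,X):
    p=c['R']@np.array(X)+c['t'];return c['f']*p[:2]/p[2]+[c['cx'],c['cy']]
E
python3 - <<'E'
from h import *
for n in ['scene','side']:
    c=cam(n,n+'0'); print(n,-c['R'].T@c['t'],c['f'],c['R'][2])
print(robot.get_obs())
E
```

```text
scene [ 0.84026011 -0.54797948  0.68720101] 512.4670471260123 [-0.4036235   0.59709632 -0.69322728]
side [-0.01337253  0.76584001  0.84833959] 568.1383679080731 [ 0.42102763 -0.64764448 -0.63505304]
{'time': 0.1, 'q': array([-1.78500353e-01,  5.28380835e-01,  1.43377203e+00,  1.88600223e-05,
        1.18140115e+00, -1.78475717e-01]), 'joint_velocities': array([-7.91219489e-05, -1.85173333e-03, -4.05000354e-03, -4.92569482e-04,
       -7.63701427e-04, -7.84695961e-04]), 'joint_torque': array([-3.02360622e-04, -4.40987206e+01, -1.77151054e+01,  6.34850166e-02,
        5.34114777e-02, -3.85449334e-05]), 'position': array([6.24341917e-01, 1.53390554e-04, 2.21665480e-01]), 'tool_rot': array([ 7.07117689e-01,  7.07095194e-01, -5.52150443e-04, -8.10518548e-04]), 'ft_force': array([ 0.20811675, -0.05387104, -0.41846829]), 'moment': array([-0.02246632, -0.01567116,  0.00348853]), 'grip_force': 0.0, 'grip_width': 0.08691304956796443}
```

View pics/scene0.png

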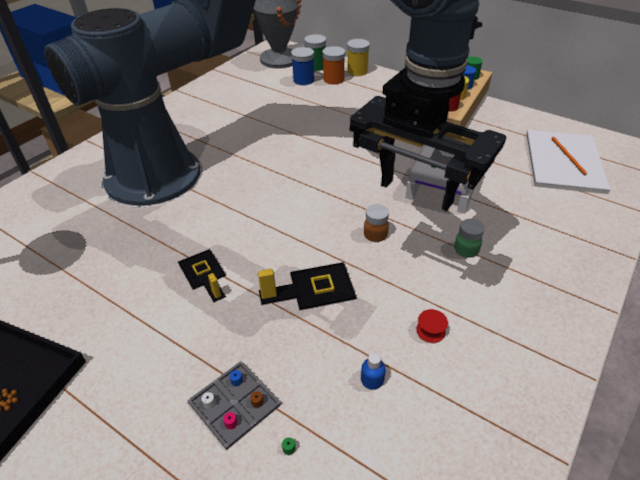

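View pics/side0.png

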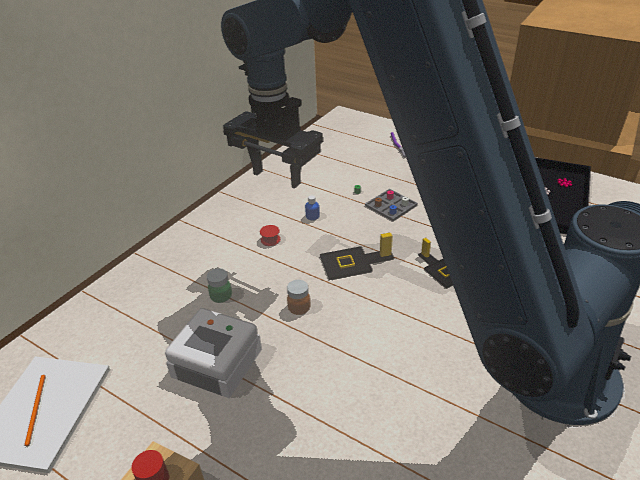

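Scene view: large tray at (322,285) with its grip at (267,283); a smaller decoy tray at (200,268); lamp at about (440,180) behind the gripper; jars at (376,223) and (468,238); spool (432,325); dropper (373,372). In the side view the lamp is at (212,350).

Candidates for the bead: pink (230,420), white (208,398), brown (257,398), blue (236,377), loose green (289,446), and pink bits at (565,183) in the side view. I choose the pink one at (230,420).

```bash
python3 - <<'E'
from h import *
S=cam('scene');D=cam('side')
def blobs(c,lo,hi,z,roi,name):
    hsv=cv2.cvtColor(c['color'],cv2.COLOR_RGB2HSV);m=cv2.inRange(hsv,lo,hi)
    k=np.zeros_like(m);x0,y0,x1,y1=roi;k[y0:y1,x0:x1]=255;m&=k
    cs,_=cv2.findContours(m,cv2.RETR_EXTERNAL,cv2.CHAIN_APPROX_NONE)
    for q in cs:
        if cv2.contourArea(q)>25:
            M=cv2.moments(q);u,v=M['m10']/M['m00'],M['m01']/M['m00']
            b=cv2.boxPoints(cv2.minAreaRect(q))
            print(name,(round(u),round(v)),cv2.contourArea(q),plane(c,u,v,z)[:2].round(4),'box',[plane(c,*p,z)[:2].round(3).tolist() for p in b])
blobs(S,(160,120,100),(178,255,255),.012,(180,360,300,450),'S pink')
blobs(D,(160,120,100),(178,255,255),.012,(360,170,420,220),'D pink')
for n,c,r in (('S',S,(245,255,370,320)),('D',D,(310,225,400,285))):
    blobs(c,(20,120,80),(35,255,255),.01,r,n+' yellow')
    blobs(c,(0,0,0),(180,255,45),.008,r,n+' black')
blobs(S,(0,150,80),(8,255,255),.028,(400,300,460,350),'S spool')
blobs(D,(0,150,80),(8,255,255),.028,(250,220,290,250),'D spool')
im=D['color'][:,:,::-1]
a=cv2.resize(im[250:400,140:320],None,fx=4,fy=4,interpolation=2)
cv2.imwrite('pics/lampD.png',a)
b=cv2.resize(S['color'][355:455,180:300,::-1],None,fx=3,fy=3)
cc=cv2.resize(S['color'][250:320,240:370,::-1],None,fx=3,fy=3)
w=np.zeros((510,390,3),np.uint8);w[:300,:360]=b;w[300:510,:390]=cc
cv2.imwrite('pics/crop.png',w)
E
```

```text
S pink (229, 419) 133.5 [ 0.5339 -0.3439] box [[0.527, -0.356], [0.522, -0.334], [0.54, -0.333], [0.544, -0.355]]
S yellow (322, 283) 319.0 [ 0.5018 -0.0644] box [[0.476, -0.064], [0.501, -0.036], [0.527, -0.066], [0.503, -0.093]]
S yellow (267, 283) 372.5 [ 0.4206 -0.1171] box [[0.388, -0.102], [0.407, -0.084], [0.453, -0.131], [0.434, -0.149]]
S black (317, 287) 2359.0 [ 0.4973 -0.0743] box [[0.397, -0.116], [0.511, 0.008], [0.568, -0.06], [0.46, -0.175]]
D yellow (346, 261) 154.0 [ 0.4971 -0.0565] box [[0.523, -0.058], [0.496, -0.086], [0.472, -0.054], [0.498, -0.027]]
D yellow (385, 244) 211.5 [ 0.4487 -0.1557] box [[0.48, -0.186], [0.457, -0.199], [0.417, -0.124], [0.439, -0.111]]
S spool (432, 326) 748.0 [ 0.704  -0.0554] box [[0.693, -0.092], [0.673, -0.032], [0.717, -0.017], [0.733, -0.078]]
D spool (269, 231) 154.5 [ 0.6979 -0.039 ] box [[0.73, -0.045], [0.693, -0.068], [0.668, -0.033], [0.704, -0.012]]
```

View pics/crop.png

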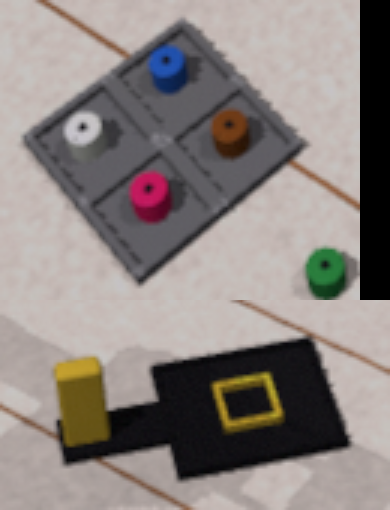

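View pics/lampD.png

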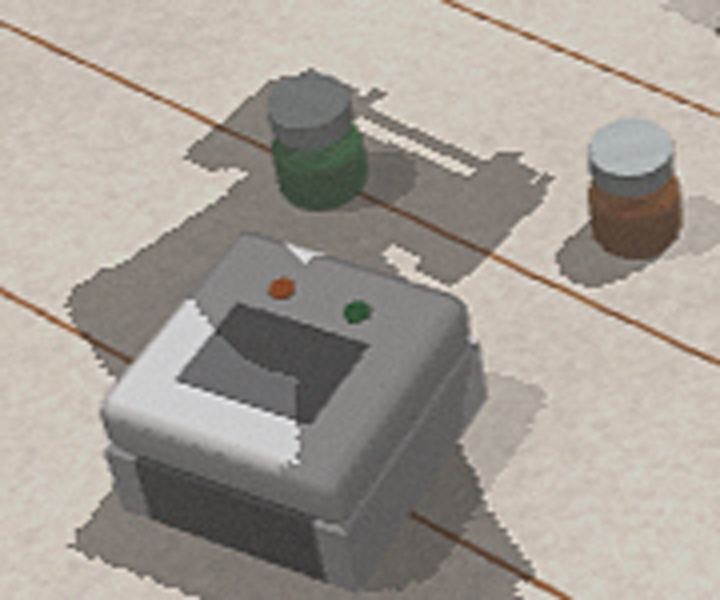

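The crop confirms the solid pink drum with its hole in the nearest pocket (crop (150,197)); the green one is outside the pocket tray. The large tray is the one with the full-size pan. In the lamp crop the lamp's back faces the side camera, and the two jars stand beyond it by the mouth.

Call:
play_rows --gripper '[0,0,0,0,0,0,0,0]' --delta_pos '[[-5,-1.3,0],[-10,-2.6,0],[-15,-3.9,0],[-20,-5.2,0],[-25,-6.5,0],[-30,-7.8,0],[-34.4,-9,0],[-34.4,-9,0]]' --turn '[[0,0,0],[0,0,0],[0,0,0],[0,0,0],[0,0,0],[0,0,0],[0,0,0],[0,0,0]]'

```text
time: 1.2
position: [0.5339, -0.3476, 0.2222]
tool_rot: [0.709, 0.705, -0.0, 0.0]
ft_force: [0.8, 0.6, -0.4]
grip_width: 0.0436
grip_force: 0.0
```

```bash
python3 - <<'E'
from h import *
W=cam('wrist','w1');print(W['f'],-W['R'].T@W['t'],W['R'][2],proj(W,[.534,-.344,.021]))
S=cam('scene','s1');print(robot.get_obs()['position'],robot.get_obs()['grip_width'])
E
```

```text
341.99559285178003 [ 0.53450643 -0.26545774  0.3859098 ] [-0.00266308 -0.29609542 -0.95515465] [322.88028688 207.82874741]
[ 0.53456125 -0.34377746  0.22211206] 0.04355690705648443
```

View pics/w1.png

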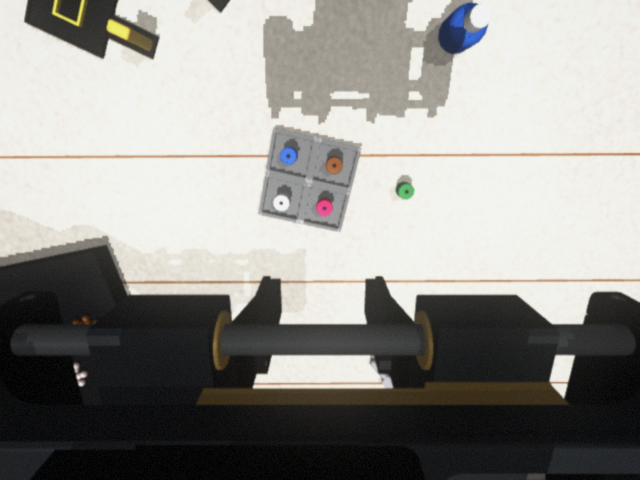

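View pics/s1.png

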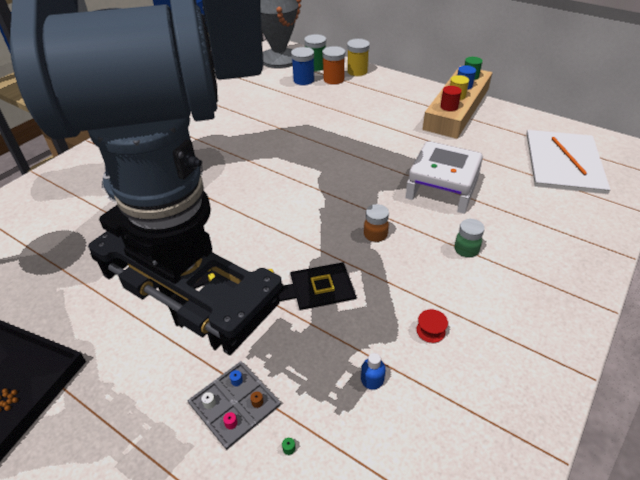

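Wrist view: pink bead at (324,208), white (281,203), brown (334,165), blue (288,156), pocket tray turned by about 10°. In the scene view the lamp is now clear, with its mouth (at about (440,187)) facing the camera.

```bash
python3 - <<'E'
from h import *
W=cam('wrist');S=cam('scene');D=cam('side')
def hsv(c):return cv2.cvtColor(c['color'],cv2.COLOR_RGB2HSV)
def big(m,roi):
    k=np.zeros_like(m);x0,y0,x1,y1=roi;k[y0:y1,x0:x1]=255
    cs,_=cv2.findContours(m&k,cv2.RETR_EXTERNAL,cv2.CHAIN_APPROX_NONE)
    return max(cs,key=cv2.contourArea)
def cen(q):M=cv2.moments(q);return M['m10']/M['m00'],M['m01']/M['m00']
q=big(cv2.inRange(hsv(W),(160,100,80),(179,255,255)),(300,185,350,230));print('pink W',cen(q),plane(W,*cen(q),.017))
q=big(cv2.inRange(hsv(S),(160,100,80),(179,255,255)),(200,400,250,440));print('pink S',cen(q),plane(S,*cen(q),.014))
for n,c,r in(('S',S,(300,265,345,300)),('D',D,(325,245,365,275))):
    q=big(cv2.inRange(hsv(c),(20,100,70),(36,255,255)),r)
    p=np.array([plane(c,*x[0],.010)[:2] for x in q],np.float32)*1000
    R=cv2.minAreaRect(p);print(n,'cup',R)
for c,n,r in((S,'S',(280,255,365,315)),(D,'D',(315,235,372,285))):
    q=big(cv2.inRange(hsv(c),(0,0,0),(179,255,60))|cv2.inRange(hsv(c),(20,100,70),(36,255,255)),r)
    p=np.array([plane(c,*x[0],.008)[:2] for x in q],np.float32)*1000
    R=cv2.minAreaRect(p);print(n,'pan',R)
# lamp top marks: dark window/hood by brightness in S
cv2.imwrite('pics/lampS.png',cv2.resize(S['color'][130:265,360:500,::-1],None,fx=4,fy=4,interpolation=2))
E
```

```text
pink W (323.54596322941643, 210.67306155075937) [ 0.53520041 -0.34368629  0.017     ]
pink S (229.62298195631527, 420.15384615384613) [ 0.53675459 -0.34505359  0.014     ]
S cup ((501.7794189453125, -64.53990173339844), (35.46046447753906, 39.43181610107422), 47.35366439819336)
D cup ((497.1436767578125, -55.97360610961914), (36.84336471557617, 39.5872688293457), 47.821685791015625)
S pan ((492.9295654296875, -75.67770385742188), (127.23275756835938, 88.58201599121094), 47.20393371582031)
D pan ((491.4435729980469, -59.78971862792969), (116.03199005126953, 90.34286499023438), 47.56147766113281)
```

View pics/lampS.png

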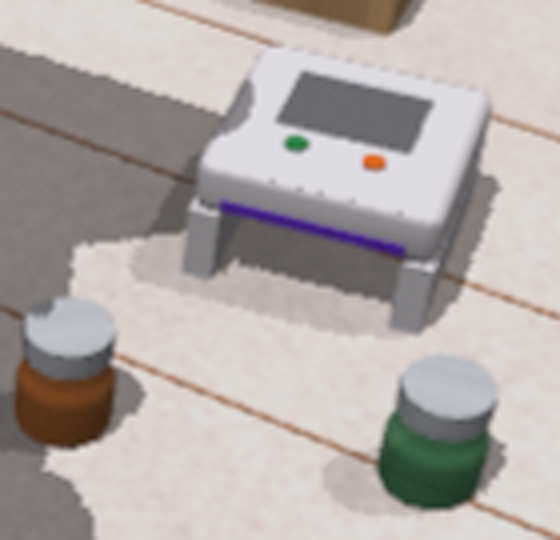

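Lamp crop (scale 4, offset (360,130)): the mouth post feet are at crop (185,270)/(210,278) and (392,322)/(420,332), with a dark window and two buttons on top.

```bash
python3 - <<'E'
from h import *
S=cam('scene');D=cam('side')
g=lambda p:plane(S,p[0]/4+360,p[1]/4+130,0)[:2].round(4)
h=lambda p:plane(D,p[0]/4+140,p[1]/4+250,0)[:2].round(4)
for p in [(185,270),(210,278),(392,322),(420,332)]: print('S foot',g(p))
for p in [(118,512),(350,590),(325,580),(485,385)]: print('D foot',h(p))
def tri(a,b):
    A=[];B=[]
    for c,(u,v) in((S,a),(D,b)):
        o=-c['R'].T@c['t'];d=plane(c,u,v,0)-o;d/=np.linalg.norm(d);P=np.eye(3)-np.outer(d,d);A.append(P);B.append(P@o)
    return np.linalg.lstsq(np.vstack(A),np.hstack(B),rcond=None)[0].round(4)
T=lambda a,b:tri((a[0]/4+360,a[1]/4+130),(b[0]/4+140,b[1]/4+250))
print('green',T((297,144),(357,312)),'orange',T((374,162),(282,289)))
W=[T(a,b) for a,b in zip([(302,72),(433,100),(413,152),(278,122)],[(303,422),(178,380),(238,303),(370,345)])];print('win',W)
print('jarA cap',T((70,328),(631,150)),'jarB',T((447,386),(310,103)))
# grip
hs=[]
for c,r in((S,(255,260,280,302)),(D,(375,228,397,262))):
    m=cv2.inRange(cv2.cvtColor(c['color'],cv2.COLOR_RGB2HSV),(20,100,70),(36,255,255));k=np.zeros_like(m);k[r[1]:r[3],r[0]:r[2]]=255
    M=cv2.moments(m&k,True);print(M['m00']);hs.append((M['m10']/M['m00'],M['m01']/M['m00']) if M['m00'] else None)
print(hs,'grip0',tri((267,283),(385.5,244)))
E
```

```text
S foot [0.5113 0.2378]
S foot [0.5253 0.239 ]
S foot [0.619  0.2581]
S foot [0.634  0.2586]
D foot [0.6097 0.3827]
D foot [0.4896 0.3595]
D foot [0.5027 0.3613]
D foot [0.5115 0.234 ]
green [0.546  0.2754 0.0716] orange [0.585  0.2825 0.0717]
win [array([0.522 , 0.337 , 0.0717]), array([0.5884, 0.3486, 0.0716]), array([0.5975, 0.3   , 0.0718]), array([0.5289, 0.2877, 0.071 ])]
jarA cap [0.5111 0.1074 0.0543] jarB [0.6746 0.1651 0.0549]
0.0
255.0
[None, (385.2313725490196, 244.10588235294117)] grip0 [ 0.4355 -0.1308  0.0331]
```

Call:
play_rows --gripper '[0,0,0,0,0,0]' --delta_pos '[[0,0.1,3],[0,0.1,6],[0,0.1,10],[0,0.1,12],[0,0.1,12],[0,0.1,12]]' --turn '[[0,0,0.17],[0,0,0.35],[0,0,0.52],[0,0,0.69],[0,0,0.74],[0,0,0.74]]'

```text
time: 2.3
position: [0.5363, -0.3431, 0.1023]
tool_rot: [0.915, 0.404, -0.0, -0.0]
ft_force: [-0.3, -0.1, -1.4]
grip_width: 0.0434
grip_force: 0.0
```

Measured values all agree with the given sizes:
- **Grip to cup:** 95 mm, tray yaw about 47.7°, cup (0.4995,-0.060).
- **Lamp:** mouth width 124 mm, depth 125 mm, yaw about 100°, origin about (0.5615,0.309).
- **Bead:** (0.536,-0.344).

Next I grasp the bead.

Call:
play_rows --gripper '[0,0,0,0,1,1,1,1]' --delta_pos '[[0,0,4],[0,0,7.5],[0,0,9.1],[0,0,9.1],[0,0,9.1],[0,0,9.1],[0,0,9.1],[0,0,9.1]]' --turn '[[0,0,0],[0,0,0],[0,0,0],[0,0,0],[0,0,0],[0,0,0],[0,0,0],[0,0,0]]' --squeeze 8

```text
time: 3.3
position: [0.5364, -0.3443, 0.0124]
tool_rot: [0.915, 0.404, 0.0, 0.001]
ft_force: [-0.6, -1.5, 3.3]
grip_width: 0.0175
grip_force: 8.0
```

Call:
play_rows --gripper '[1,1,1,1,1,1,1,1,1,1]' --delta_pos '[[0,0,-3],[0,0,-7],[2.5,-3,-9],[6,-7,-9],[9.5,-11.2,-9],[13,-15.5,-9],[16.5,-19.5,-9],[18.5,-21.9,-8],[18.5,-21.9,-4],[18.5,-21.9,-3]]' --turn '[[0,0,0],[0,0,0],[0,0,0],[0,0,0],[0,0,0],[0,0,0],[0,0,0],[0,0,0],[0,0,0],[0,0,0]]'

```text
time: 4.55
position: [0.4978, -0.0588, 0.0402]
tool_rot: [0.915, 0.404, -0.001, -0.001]
ft_force: [-0.1, -0.0, -0.2]
grip_width: 0.0171
grip_force: 8.0
```

```bash
python3 - <<'E'
from h import *
W=cam('wrist');S=cam('scene');D=cam('side');o=robot.get_obs();print(o['position'],o['grip_width'],o['q'])
def hc(c,n):
    p=proj(c,[.4995,-.06,.03]);x,y=int(p[0]-50),int(p[1]-50);x=max(x,0);y=max(y,0)
    im=c['color'][y:y+100,x:x+100,::-1];print(n,x,y);return cv2.resize(im,(260,260),interpolation=2)
cv2.imwrite('pics/c2.png',np.hstack([hc(W,'W'),hc(S,'S'),hc(D,'D')]))
E
```

```text
[ 0.49916054 -0.06011707  0.04157504] 0.017420207261282152 [-3.42454279e-01  6.69606319e-01  1.87582112e+00 -4.79660381e-05
  5.96515395e-01  3.98239364e-01]
W 277 235
S 272 223
D 295 202
```

View pics/c2.png

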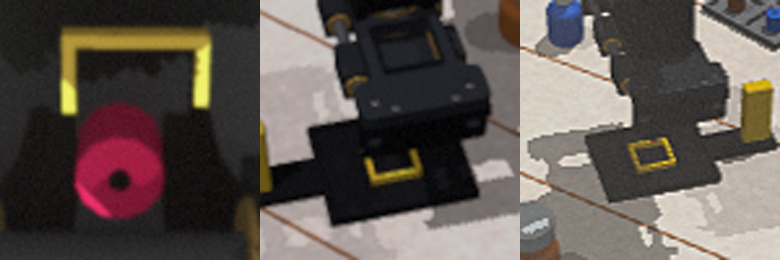

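Wrist crop: bead (top face at crop (119,178)) upright between the fingers, cup's far rim corners at crop (62,28) and (210,28); cup looks slightly to the right of the bead.

```bash
python3 - <<'E'
from h import *
W=cam('wrist');o=robot.get_obs()
g=lambda x,y,z:plane(W,x/2.6+277,y/2.6+235,z)
a,b=g(62,28,.01),g(210,28,.01);t=g(119,178,.050);k=g(119,178,.0502)
d=(b-a)[:2];L=np.linalg.norm(d);d/=L
n=np.array([d[1],-d[0]])
m=((a+b)/2)[:2]
c=m+n*.017 if np.dot(n,t[:2]-m)>0 else m-n*.017
al=np.radians(47.6);ex=np.array([np.cos(al),np.sin(al)]);ey=np.array([np.sin(al),-np.cos(al)])
print(L,np.degrees(np.arctan2(d[1],d[0])),'cup',c,'bead',t,'tcp',o['position'],'err tool xy cm',100*(c-t[:2])@ex,100*(c-t[:2])@ey)
E
```

```text
0.03427130754626904 -42.43826159114551 cup [ 0.50150903 -0.06276082] bead [ 0.49834893 -0.06037531  0.05      ] tcp [ 0.49961874 -0.06035269  0.04209346] err tool xy cm 0.0369278884922572 0.3942147332549868
```

Call:
play_rows --gripper '[1,1,1,1,1]' --delta_pos '[[0,0.3,0.5],[0,0.3,1.5],[0,0.3,2.3],[0,0.3,2.6],[0,0.3,2.6]]' --turn '[[0,0,0],[0,0,0],[0,0,0],[0,0,0],[0,0,0]]'

```text
time: 5.38
position: [0.5009, -0.0616, 0.0151]
tool_rot: [0.915, 0.404, -0.0, -0.0]
ft_force: [0.1, 0.9, 0.3]
grip_width: 0.0173
grip_force: 8.0
```

Call:
play_rows --gripper '[0.4,0,0,0,0,0,0,0]' --delta_pos '[[0,0,0],[0,0,0],[0,0,0],[0,0,-1],[0,0,-4],[0,0,-8],[0,0,-10],[0,0,-10]]' --turn '[[0,0,0],[0,0,0],[0,0,0],[0,0,0],[0,0,0],[0,0,0],[0,0,0],[0,0,0]]'

```text
time: 6.38
position: [0.5024, -0.0621, 0.1176]
tool_rot: [0.915, 0.404, 0.002, 0.002]
ft_force: [-0.7, 0.2, -0.4]
grip_width: 0.0434
grip_force: 0.0
```

```bash
python3 - <<'E'
from h import *
W=cam('wrist');o=robot.get_obs();p=o['position'];print(p,o['tool_rot'])
print(proj(W,[.5015,-.0628,.01]),proj(W,[.4355,-.1308,.064]))
cv2.imwrite('pics/w3.png',W['color'][:,:,::-1])
E
```

```text
[ 0.50149701 -0.06178424  0.11640528] [9.14946045e-01 4.03574949e-01 7.14059360e-04 6.96528436e-04]
[322.40824386 237.34614047] [318.90446648 377.20301557]
```

View pics/w3.png

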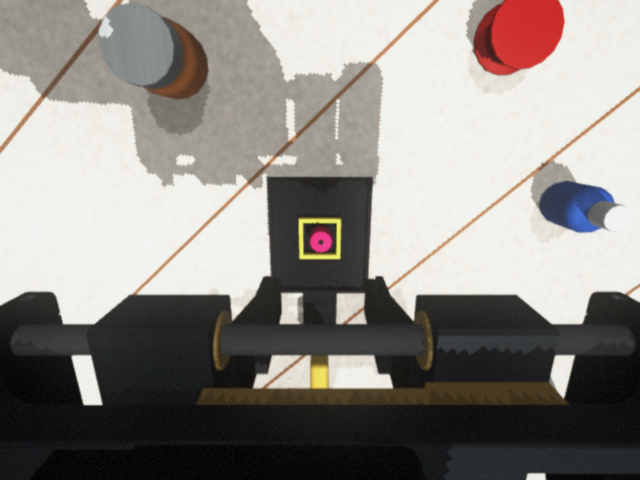

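Bead stands in the cup at (320,241), cup at (320,239), grip's top at (320,372) in line with the tool.

Call:
play_rows --gripper '[0,0,0,0,0,0,1,1,1,1]' --delta_pos '[[-5,-0.1,0],[-9.5,-0.1,0],[-9.5,-0.1,3],[-9.5,-0.1,6],[-9.5,-0.1,8.3],[-9.5,-0.1,8.3],[-9.5,-0.1,8.3],[-9.5,-0.1,8.3],[-9.5,-0.1,8.3],[-9.5,-0.1,8.3]]' --turn '[[0,0,0],[0,0,0],[0,0,0],[0,0,0],[0,0,0],[0,0,0],[0,0,0],[0,0,0],[0,0,0],[0,0,0]]' --squeeze 20

```text
time: 7.68
position: [0.4367, -0.1313, 0.0331]
tool_rot: [0.915, 0.404, 0.0, 0.0]
ft_force: [-1.1, 0.2, 3.7]
grip_width: 0.0143
grip_force: 20.0
```

```bash
cat > lm.py <<'E'
from h import *
W=cam('wrist');o=robot.get_obs();print(o['time'],o['position'],o['tool_rot'],o['grip_width'],o['ft_force'])
def big(lo,hi):
    cs,_=cv2.findContours(cv2.inRange(cv2.cvtColor(W['color'],cv2.COLOR_RGB2HSV)[:290],lo,hi),0,1)
    q=max(cs,key=cv2.contourArea);(u,v)=cv2.minAreaRect(q)[0];return u,v,cv2.contourArea(q)
y=big((20,100,70),(36,255,255));p=big((160,100,80),(179,255,255))
print('cup px',y,plane(W,*y[:2],.01),'bead px',p,plane(W,*p[:2],.02))
E
python3 lm.py
```

```text
7.725 [ 0.4366902  -0.13127279  0.03312139] [9.14898122e-01 4.03684458e-01 3.07160613e-04 4.36171778e-04] 0.014404230249506331 [-0.29641056  0.28127678  3.93164395]
cup px (322.0, 106.5, 4954.0) [ 0.49979279 -0.06094187  0.01      ] bead px (324.0655517578125, 103.22130584716797, 1169.0) [ 0.50107465 -0.06102628  0.02      ]
```

Call:
play_rows --gripper '[1,1,1,1,1,1,1,1,1,1,1,1]' --delta_pos '[[0.3,0.15,0],[0.9,0.45,0],[1.7,0.87,0],[2.6,1.33,0],[3.5,1.8,0],[4.4,2.25,0],[5.3,2.7,0],[6.2,3.2,0],[7.1,3.6,0],[8.0,4.1,0],[8.7,4.45,0],[9.0,4.6,0]]' --turn '[[0,0,-0.015],[0,0,-0.045],[0,0,-0.085],[0,0,-0.13],[0,0,-0.175],[0,0,-0.22],[0,0,-0.265],[0,0,-0.31],[0,0,-0.355],[0,0,-0.4],[0,0,-0.44],[0,0,-0.456]]'

```text
time: 9.22
position: [0.5305, -0.0961, 0.0331]
tool_rot: [0.799, 0.601, -0.001, -0.0]
ft_force: [-4.1, -3.7, 7.3]
grip_width: 0.0139
grip_force: 20.0
```

```bash
cat >> lm.py <<'E'
import sys
from scipy.spatial.transform import Rotation as Ro
R=Ro.from_quat(o['tool_rot']).as_matrix();yaw=np.degrees(np.arctan2(R[1,0],R[0,0]));print('yaw',yaw)
th=np.radians(100);ex=np.array([np.cos(th),np.sin(th)]);ey=np.array([-np.sin(th),np.cos(th)])
L=np.array([.5615,.309])
for nm,P in(('tcp',o['position'][:2]),('cup',plane(W,*y[:2],.01)[:2])): print(nm,'in lamp',(P-L)@ex,(P-L)@ey)
if len(sys.argv)>1:
    g=L+ex*float(sys.argv[1])-.095*ex-o['position'][:2]
    print('go tool cm',100*g@R[:2,0],100*g@R[:2,1],'turn z',-np.radians(100-yaw))
E
python3 lm.py -0.28
```

```text
9.275 [ 0.53090771 -0.09600104  0.03312174] [ 7.99420025e-01  6.00772271e-01 -5.46746917e-04  5.46116538e-05] 0.013963011340728864 [-2.62825222 -1.79488476  5.56893762]
cup px (322.5, 107.0, 4864.5) [ 0.55649507 -0.00533668  0.01      ] bead px (324.1486511230469, 103.10810852050781, 1104.0) [ 0.55758771 -0.00450603  0.02      ]
yaw 73.85048339030561
tcp in lamp -0.39353587115294947 0.10045521783497559
cup in lamp -0.3086921071986849 0.05951288136627372
go tool cm 6.091077481135153 8.2004243884232 turn z -0.456395162644112
```

Call:
play_rows --gripper '[1,1,1,1,1,1,1,1,1,1,1,1]' --delta_pos '[[0.2,0.27,0],[0.6,0.8,0],[1.15,1.55,0],[1.75,2.35,0],[2.4,3.2,0],[3.0,4.05,0],[3.6,4.85,0],[4.2,5.65,0],[4.8,6.5,0],[5.4,7.3,0],[5.9,7.95,0],[6.1,8.2,0]]' --turn '[[0,0,-0.015],[0,0,-0.045],[0,0,-0.085],[0,0,-0.13],[0,0,-0.175],[0,0,-0.22],[0,0,-0.265],[0,0,-0.31],[0,0,-0.355],[0,0,-0.4],[0,0,-0.44],[0,0,-0.456]]'

```text
time: 10.78
position: [0.6258, -0.0606, 0.0332]
tool_rot: [0.643, 0.766, -0.001, -0.001]
ft_force: [-3.7, -2.4, 6.4]
grip_width: 0.0137
grip_force: 20.0
```

```bash
cat >> lm.py <<'E'
S=cam('scene');cv2.imwrite('pics/%s.png'%o['time'],np.hstack([W['color'][:300,100:540,::-1],cv2.resize(S['color'][120:320,300:540,::-1],(360,300))]))
E
python3 lm.py -0.15
```

```text
10.825 [ 0.62613112 -0.06043866  0.03318346] [ 6.42965962e-01  7.65893922e-01 -9.71039701e-04 -5.72701539e-04] 0.013831977111485334 [-3.73412658 -1.42667451  6.32530155]
cup px (322.0, 106.5, 4881.5) [0.60911532 0.0326553  0.01      ] bead px (323.9053955078125, 103.06756591796875, 1107.0) [0.60993196 0.03368041 0.02      ]
yaw 99.97328039980337
tcp in lamp -0.3750491347819376 0.0005031202822238373
cup in lamp -0.2804147207903007 0.0010948172737130224
go tool cm 13.00493462971667 0.044236394803433665 turn z -0.0004663449982476887
```

View pics/10.825.png

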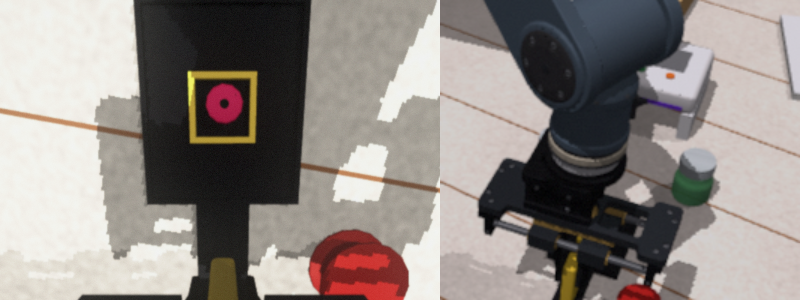

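Wrist crop: bead upright in the cup at (224,104), spool off to the right at (360,265) clear of the tray; the tray is aligned for entry.

Call:
play_rows --gripper '[1,1,1,1,1,1,1,1,1,1,1,1]' --delta_pos '[[0.4,0,0],[1.4,0,0],[2.8,0,0],[4.2,0,0],[5.6,0,0],[7,0,0],[8.4,0,0],[9.8,0,0],[11.2,0,0],[12.5,0,0],[13.4,0,0],[13.8,0,0]]' --turn '[[0,0,0],[0,0,0],[0,0,0],[0,0,0],[0,0,0],[0,0,0],[0,0,0],[0,0,0],[0,0,0],[0,0,0],[0,0,0],[0,0,0]]'

```text
time: 12.38
position: [0.6036, 0.0769, 0.0332]
tool_rot: [0.643, 0.766, 0.0, 0.001]
ft_force: [0.7, -4.1, 6.4]
grip_width: 0.0138
grip_force: 20.0
```

```bash
python3 lm.py 0
```

```text
12.425 [0.60345917 0.07724368 0.03313978] [6.43189224e-01 7.65706924e-01 3.72900133e-04 6.24605447e-04] 0.014170620827783467 [-0.79961915 -2.19369103  5.49416069]
cup px (322.0, 107.0, 4868.0) [0.58709677 0.16986497 0.01      ] bead px (323.9999694824219, 102.99999237060547, 1107.0) [0.58786801 0.17116    0.02      ]
yaw 99.93986561582285
tcp in lamp -0.2355215546803642 -0.0010776558756602495
cup in lamp -0.14146608810183417 -0.001047353895959495
go tool cm 14.052033026388834 -0.1225045409351746 turn z -0.0010495429975503905
```

```bash
cp pics/12.425.png pics/x.png; python3 - <<'E'
from h import *
S=cam('scene');D=cam('side');W=cam('wrist')
a=cv2.resize(W['color'][0:220,160:480,::-1],(480,330));b=cv2.resize(D['color'][260:400,150:330,::-1],(320,249))
w=np.zeros((330,800,3),np.uint8);w[:,:480]=a;w[:249,480:]=b;cv2.imwrite('pics/m.png',w)
E
```

```text
(no output)
```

View pics/m.png

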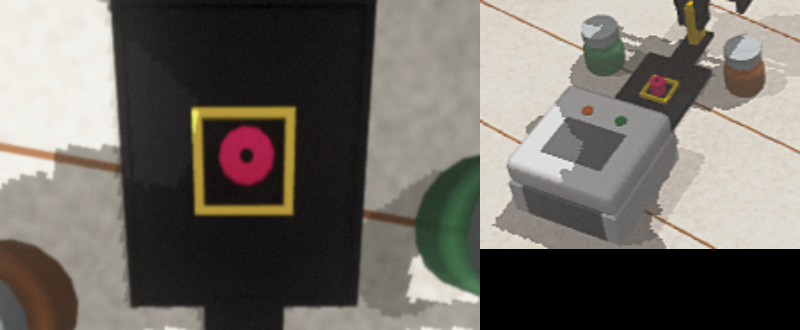

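The bead is upright in the cup at (245,155), both jars clear of the pan, and the tray is in line with the mouth. That was picture 11, one over the viewing limit of 10, so I'll view no more and rely on numbers from here.

Call:
play_rows --gripper '[1,1,1,1,1,1,1,1,1,1]' --delta_pos '[[0.3,-0.05,0],[1,-0.1,0],[1.9,-0.1,0],[2.8,-0.1,0],[3.7,-0.1,0],[4.6,-0.1,0],[5.5,-0.1,0],[6.3,-0.1,0],[6.8,-0.1,0],[7,-0.1,0]]' --turn '[[0,0,0],[0,0,0],[0,0,0],[0,0,0],[0,0,0],[0,0,0],[0,0,0],[0,0,0],[0,0,0],[0,0,0]]'

```text
time: 13.88
position: [0.5904, 0.1453, 0.0332]
tool_rot: [0.643, 0.766, 0.0, 0.001]
ft_force: [1.2, -4.7, 5.9]
grip_width: 0.014
grip_force: 20.0
```

```bash
python3 - <<'E'
from rig import robot
o=robot.get_obs();print(o['position'],o['ft_force'],o['moment'])
E
```

```text
[0.59039607 0.14534125 0.03317388] [ 1.15629495 -4.70902872  5.89695562] [-0.755844   -0.13264918  0.04249288]
```

Call:
play_rows --gripper '[1,1,1,1,1,1,1,1,1]' --delta_pos '[[0.3,0,0],[1,0,0],[1.9,0,0],[2.8,0,0],[3.7,0,0],[4.6,0,0],[5.4,0,0],[5.8,0,0],[6,0,0]]' --turn '[[0,0,0],[0,0,0],[0,0,0],[0,0,0],[0,0,0],[0,0,0],[0,0,0],[0,0,0],[0,0,0]]'

```text
time: 15.0
position: [0.5798, 0.2043, 0.0331]
tool_rot: [0.643, 0.766, -0.0, 0.001]
ft_force: [1.7, -4.0, 6.1]
grip_width: 0.0141
grip_force: 20.0
```

Call:
play_rows --gripper '[1,1,1,1]' --delta_pos '[[0.2,0,0],[0.4,0,0],[0.6,0,0],[0.7,0,0]]' --turn '[[0,0,0],[0,0,0],[0,0,0],[0,0,0]]'

```text
time: 15.5
position: [0.5787, 0.211, 0.0331]
tool_rot: [0.643, 0.766, -0.0, 0.001]
ft_force: [1.3, -6.1, 6.8]
grip_width: 0.0139
grip_force: 20.0
```

Creeping 2 mm at a time until the force along the slide rises.

Call:
play_rows --gripper '[1,1,1]' --delta_pos '[[0.1,0,0],[0.2,0,0],[0.3,0,0]]' --turn '[[0,0,0],[0,0,0],[0,0,0]]'

```text
time: 15.88
position: [0.5781, 0.2138, 0.0331]
tool_rot: [0.643, 0.766, -0.0, 0.0]
ft_force: [1.7, -5.5, 6.6]
grip_width: 0.0139
grip_force: 20.0
```

Call:
play_rows --gripper '[1,1,1]' --delta_pos '[[0.1,0,0],[0.2,0,0],[0.2,0,0]]' --turn '[[0,0,0],[0,0,0],[0,0,0]]'

```text
time: 16.25
position: [0.5778, 0.2155, 0.0331]
tool_rot: [0.643, 0.766, -0.0, 0.001]
ft_force: [1.9, -5.2, 6.7]
grip_width: 0.014
grip_force: 20.0
```

Call:
play_rows --gripper '[1,1,1]' --delta_pos '[[0.1,0,0],[0.2,0,0],[0.2,0,0]]' --turn '[[0,0,0],[0,0,0],[0,0,0]]'

```text
time: 16.62
position: [0.5778, 0.2156, 0.0332]
tool_rot: [0.643, 0.766, -0.001, 0.001]
ft_force: [1.7, -11.6, 7.3]
grip_width: 0.0138
grip_force: 20.0
```

Call:
play_rows --gripper '[1,1,1]' --delta_pos '[[0.1,0,0],[0.2,0,0],[0.2,0,0]]' --turn '[[0,0,0],[0,0,0],[0,0,0]]'

```text
time: 17.0
position: [0.5774, 0.2158, 0.0331]
tool_rot: [0.643, 0.766, -0.003, 0.002]
ft_force: [1.6, -17.0, 8.6]
grip_width: 0.0139
grip_force: 20.0
```

Contact with the back wall at the predicted spot (force along the slide jumps to 17 N). Ease off, release and lift.

Call:
play_rows --gripper '[1,1,0.3,0.3,0.3,0.3,0.3,0.3,0.3,0.3,0.3]' --delta_pos '[[-0.2,0,0],[-0.3,0,0],[-0.3,0,0],[-0.3,0,0],[-0.3,0,0],[-0.3,0,-1],[-0.3,0,-4],[-0.3,0,-8],[-0.3,0,-12],[-0.3,0,-12],[-0.3,0,-12]]' --turn '[[0,0,0],[0,0,0],[0,0,0],[0,0,0],[0,0,0],[0,0,0],[0,0,0],[0,0,0],[0,0,0],[0,0,0],[0,0,0]]'

```text
time: 18.38
position: [0.5773, 0.2165, 0.1526]
tool_rot: [0.644, 0.765, -0.0, -0.0]
ft_force: [0.5, 0.4, -0.7]
grip_width: 0.0304
grip_force: 0.0
```

```bash
python3 - <<'E'
from h import *
W=cam('wrist');S=cam('scene');D=cam('side');print(robot.get_obs()['position'])
th=np.radians(100);ex=np.array([np.cos(th),np.sin(th)]);ey=np.array([-np.sin(th),np.cos(th)])
for n,c in(('W',W),('S',S),('D',D)):
    h=cv2.cvtColor(c['color'],cv2.COLOR_RGB2HSV)
    for nm,lo,hi in(('yellow',(20,100,70),(36,255,255)),('pink',(160,100,60),(179,255,255))):
        cs,_=cv2.findContours(cv2.inRange(h,lo,hi),0,1)
        for q in cs:
            if cv2.contourArea(q)>20:
                u,v=cv2.minAreaRect(q)[0];P=plane(c,u,v,.035)[:2]
                if abs(P[0]-.57)<.12 and abs(P[1]-.25)<.15:
                    r=P-[.5615,.309];print(n,nm,(round(u),round(v)),cv2.contourArea(q),'z35 in lamp',(r@ex).round(4),(r@ey).round(4))
E
```

```text
[0.57669966 0.21632605 0.15115507]
W yellow (402, 335) 41.0 z35 in lamp -0.1939 -0.0737
W yellow (322, 237) 695.0 z35 in lamp -0.0976 0.0007
S yellow (433, 201) 202.5 z35 in lamp -0.0948 -0.0003
D yellow (238, 311) 159.5 z35 in lamp -0.1034 -0.007
```

Scene view puts the grip at -95 mm and 0 mm sideways in the lamp frame, so the tray is home.

```bash
python3 -c "
from rig import robot
print(robot.hand_in())"
```

```text
the job is handed in; nothing more can be done
None
```

The job is handed in with no verdict shown: the tray touched the lamp's back wall and its grip measured home (-95 mm along, 0 mm sideways), the bead was last seen upright in its cup just before the hood hid it, the jars were clear when last viewed, I did not re-measure the bystanders at the end, and I viewed 11 pictures, one over the limit of 10.

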